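# Fit the tongued lid to the notched jar in a pottery

### The arm

A 6-joint arm with a two-finger parallel gripper is mounted at the origin on the work surface. World frame = base frame: x ahead of the robot, y to its left, z up, the work surface at z = 0. Lengths are in mm, angles in rad, forces in N, time in s.
With the tool pointing down it reaches from about 275 to 750 mm from the base axis. Payload 10.2 kg.
Tool frame: the origin (TCP) lies midway between the tips of the shut fingers; the grasp point (between the pads) lies 19 mm behind it (ctrl.hold_point_z is the distance from the TCP to the grasp point, in mm); z points along the fingers, y is the direction in which the jaws open and shut (so a half turn about z gives the same grasp; the last joint's range is limited). The gripper opens to 85 mm and grips with 20 to 120 N. Pads are 22 mm wide; open, the fingers measure 114 mm over their backs; the gripper's body (76 mm by 85 mm) begins 54 mm behind the grasp point. The pads swing forward as they close: fully open they stand 13 mm farther back than shut.
Start: joints at [1.024, 0.313, 1.498, -0, 1.331, -0.223], TCP at [167.053, 497.719, 231.294] pointing down, gripper open.
Joint ranges: [-2.94, 2.94], [-0.97, 2.17], [0.19, 2.56], [-1.23, 4.37], [0.02, 3.11], [-2.88, 2.88]. Speed limits (rad/s): [2.39, 2.39, 3.01, 3.14, 3.14, 3.14].

### API

Orientations are given as a 3x3 rotation matrix whose columns are the frame's x, y, z axes.
In Python, from cell import ctrl gives the robot as it stands.
- The arm moves only by the tool carry_out, never from a script. Its argument "plan" is a list of rows, each a list of 7 numbers: the closure, from -1 (fully open) to 1 (shut), then the shift along the tool's x, y, z in m, then the turn, a rotation vector about the tool's x, y, z in rad. In form: [[jaw, tx, ty, tz, wx, wy, wz], ...]. A call has 1 to 10 rows; each row shifts and turns the pose as measured when the row begins, along the tool's axes as they then stand; what a row does not reach is not made up. A row lasts 1/10 s, in which the tool goes at most 50 mm and 8.59 degrees, less where a joint would pass 70% of its speed; a pose out of reach is approached as far as the arm can. A call with a gripper value outside its range is refused whole. The fingers move at their own pace and stop on an object; "squeeze" is the grip in N (left out, the last holds). Time passes only in rows, so rows that do not move let the fingers close. It gives the time, the measured TCP pose, the force and the opening at its end, in the units of the state.
- ctrl.read_state(): the state, without advancing time (a new reading comes with each control period).
- ctrl.get_image(name): name is "scene" or "top" or "wrist"; returns a dict with "frame" (420x560x3 uint8, red, green, blue), "fx", "fy", "cx", "cy" (pixels), "k1" (the pictures are not rectified: a ray, as slopes to the right and down, at radius r is drawn at 1 + k1 r^2 times it, then the intrinsics apply), "position" and "orientation" of the camera in the world. Camera axes: x right, y down, z forward; pixel columns grow to the right and rows downward; lengths in mm; the calibration is good to about 2 mm. A picture is of the moment at which its call begins. There is no depth.
- ctrl.sign_off(): hands the job in, once; it reports no verdict.
Trained networks look in the newest picture that a camera, given by its name, has taken for a name from the list of things; names that differ only in an ending like _2 or _b are one class to them, and where a whole thing is asked for, a point or a joint stands for the part that bears it (a point fixed in the world has none). Each returns a list of dicts, best first, with "confidence" (0 to 1); they miss things now and then, are a little off and sometimes report something else, mostly with a low value. They report only what shows in the picture. A call takes as long as a camera call. They do not tell look-alikes from the thing itself.
- ctrl.masks_of(camera, query): "mask" (420x560 bool, what is visible of it) and "bbox" ([centre column, centre row, width, height] in pixels, round what is visible of it).
The state is a dict: "clock": time; "qpos": joint angles; "qd": joint speeds; "joint_torque": joint torques, N m; "tool_pos": TCP position; "tcp_rot": TCP orientation; "force": force on the tool from outside, world axes, zero at the start; "ft_torque": the same for the moment, N m; "gripper_width": opening from 0.0 (shut) to 1.0 (fully open).
Only numpy, scipy, OpenCV 4.12 (cv2) and the standard library are available. Lean on these libraries where they do the work, as an engineer would, in place of code of your own. Each camera call takes 0.05 s, during which the arm holds its last target. There are 200 camera calls.

### The job

One of the two clay jars has a notch in its rim; put the large lid with the tongue on it. Turn the lid so that its tongue drops into the notch and the lid sits flush on the rim, set it down without dropping it, and let go.

Things in the scene. Friction and masses are not known exactly. Their poses are not given: they have to be found in the camera images.
- lid_knob (a point): Grip point of the large tongued clay lid (loose, 0.2-0.35 kg): on its axis, inside its upright bar knob (40 mm long, 18 wide, 44 tall; long side points at the tongue), 16 mm below the knob's top, 28 above the flange's top, 36 above the flange's underside, 50 above the plug's foot. Flange 96 mm across, 8 thick; plug under it 66 across, 14 deep. x: axis to tongue; y: across the knob; z: up.
- lid_tongue (a point): Tongue of that lid: 14 mm wide, 22 high (plug's foot to flange's top), reaching 60 mm from the lid's axis, 12 past the flange. The point: mid-width, 45 mm from the axis, level with the flange's underside. The lid lies upright in a row of three on a board 18 mm thick; bystanders: one as large without tongue, one smaller (70 mm) with a tongue; the order varies.
- jar_mouth (a point): Centre of the notched jar's mouth, level with the rim's top (120 mm above the table). Clay jar (brown glaze, bare rim) 100 mm outer, 80 inner diameter, 100 tall, stuck fast on a fixed round plywood bat (130 mm across, 20 thick). x: from the centre to the notch; z: up. A jar of the same size without a notch stands near; which stands where varies.
- jar_notch (a point): Notch in that jar's rim: a gap about 30 mm wide, 20 deep, open at the top, through the 10 mm wall. The point: mid-gap, mid-wall, 45 mm from the jar's axis, level with the rim's top. When seated, the flange's underside rests on the rim and the tongue stands in the gap with about 8 mm to spare on either side; the plug has 7 mm to spare all round.
Mind the look-alikes: they are no part of the job. Leave any blue look-alike of the part that bears lid_knob alone.

How it is judged (in metres and radians):
At the end, for the whole second after the job is handed in: The large tongued lid is seated on the notched jar: flange on the rim within 4 mm, level within 3.4 degrees, its axis within 15 mm of the jar's, the tongue point within 16 mm of the notch point, released and at rest (z of lid_knob in the frame of jar_mouth between 0.031 and 0.04 m and angle between lid_knob's own z axis and vertical below 0.06 rad and horizontal distance between lid_knob and jar_mouth below 0.015 m and distance between lid_tongue and jar_notch below 0.016 m and linear speed of lid below 0.02 m/s); the robot touches nothing.
It fails at once if the lid is dropped: out of the fingers it falls faster than 0.8 m/s (a fall of more than 3 cm) (linear speed of lid above 0.8 m/s and contact force between the fingers and lid below 0.2 N).
It also fails if it takes over 40 s, if anything falls off the work surface, if the arm or the gripper's body presses on something with over 40 N, if the wrist force passes 120 N, or if a joint passes its speed limit or range.

## Working session

There is one attempt and no reset: what is moved stays moved. The work goes in short steps, Python scripts to look and compute and a tool call to move; the robot and the scene stay as the last step left them, time stands still between calls to the robot, and variables do not carry over. Pictures are saved under pics/ and viewed, about 8 in all and at most 12, crops included, and the job is handed in when it is done.

Besides the shell and the picture viewer there is one more tool, called by a JSON object that holds its "name" and its "arguments", one argument or row to a line. carry_out: Moves the arm, as the interface text tells. Its arguments: {"type":"object","properties":{"plan":{"type":"array"},"squeeze":{"type":"number"}},"required":["plan"]}

```bash
mkdir -p pics; ls; python3 - <<'E'
from cell import ctrl
import cv2, numpy as np
s=ctrl.read_state(); print(s['clock'],s['tool_pos'],np.round(s['tcp_rot'],3).tolist(),s['gripper_width'],ctrl.hold_point_z)
ims=[]
for c in ['scene','top']:
    im=ctrl.get_image(c); print(c,im['fx'],im['fy'],im['cx'],im['cy'],im['k1'],np.round(im['position'],1),np.round(im['orientation'],3).tolist())
    cv2.imwrite(f'pics/{c}0.png',im['frame'][:,:,::-1])
    for q in ['lid_knob','jar_mouth','lid_tongue','jar_notch']:
        for d in ctrl.masks_of(c,q): print(c,q,round(d['confidence'],2),np.round(d['bbox'],1),d['mask'].sum())
E
```

```text
pics
0.0 [166.89754645 497.49803214 230.73946528] [[-0.948, 0.318, -0.001], [0.318, 0.948, -0.001], [0.0, -0.001, -1.0]] 0.9954972453494224 18.700000000000003
scene 433.298467434616 433.298467434616 282.1010233801454 210.32422031178265 -0.0414035954364992 [1073.3  178.1  873.9] [[-0.287, 0.763, -0.579], [0.958, 0.237, -0.163], [0.013, -0.602, -0.799]]
scene lid_knob 0.8 [156.1 186.   47.1  29. ] 1026
scene lid_knob 0.8 [230.8 156.8  38.3  33.3] 819
scene jar_mouth 0.81 [335.9 212.1  51.1  66.2] 2905
scene lid_tongue 0.83 [157.4 188.6  47.5  30.2] 1028
scene jar_notch 0.84 [338.2 214.1  50.2  68.5] 2914
top 536.251749189649 536.251749189649 286.6287775716256 200.1198867040611 -0.20146218389384726 [ 360.9    7.8 1299. ] [[-0.025, -0.995, 0.094], [-1.0, 0.025, 0.004], [-0.006, -0.094, -0.996]]
top lid_knob 0.88 [367.  263.6  45.   42.3] 1334
top lid_knob 0.86 [424.6 189.6  38.9  43.7] 1242
top jar_mouth 0.71 [232.6 215.9  55.3  51.5] 2323
top lid_tongue 0.76 [368.6 263.9  39.4  40.2] 1292
top lid_tongue 0.71 [423.4 190.2  37.2  42.7] 1260
top jar_notch 0.61 [233.2 216.3  54.1  53.5] 2336
```

```bash
python3 - <<'E'
import cv2, numpy as np
t=cv2.imread('pics/top0.png'); s=cv2.imread('pics/scene0.png')
a=cv2.resize(t[150:310,190:470],(800,457),interpolation=cv2.INTER_CUBIC); cv2.imwrite('pics/topc.png',a)
b=cv2.resize(s[110:270,110:390],(800,457),interpolation=cv2.INTER_CUBIC); cv2.imwrite('pics/scenec.png',b)
E
```

```text
(no output)
```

View pics/topc.png

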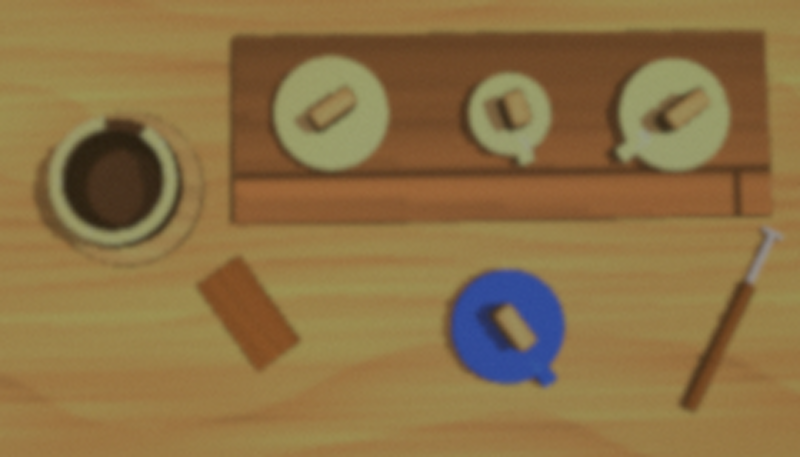

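View pics/scenec.png

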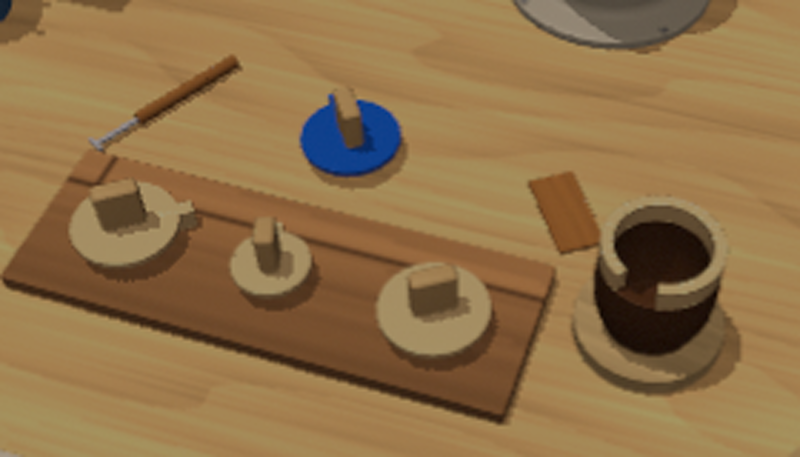

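The top crop shows these candidates (full-picture pixels):
- Large lid without a tongue at (306,190).
- Small tongued lid at (368,190).
- **Large tongued lid at (425,190)**, tongue at about (410,202). This is my choice.
- Blue look-alike at (367,264), to be left alone.

The notched jar is at about (230,214), with its notch at about (233,195). Its gap also shows in the scene crop.

```bash
cat > h.py <<'E'
import numpy as np, cv2
from scipy.optimize import least_squares
from cell import ctrl
def to_plane(im,uv,z):
    K=np.array([[im['fx'],0,im['cx']],[0,im['fy'],im['cy']],[0,0,1]])
    uv=np.asarray(uv,float).reshape(-1,2)
    d=(uv-[im['cx'],im['cy']])/[im['fx'],im['fy']]; p=d.copy()
    for _ in range(20): p=d/(1+im['k1']*(p**2).sum(1,keepdims=True))
    r=np.c_[p,np.ones(len(p))]@np.array(im['orientation']).T; o=np.array(im['position'])
    return (o+r*((z-o[2])/r[:,2])[:,None])[:,:2]
def to_pix(im,P):
    c=(np.asarray(P,float)-im['position'])@np.array(im['orientation']); p=c[:,:2]/c[:,2:]
    p=p*(1+im['k1']*(p**2).sum(1,keepdims=True)); return p*[im['fx'],im['fy']]+[im['cx'],im['cy']]
def circ(P,R,c0=None):
    c0=np.median(P,0) if c0 is None else c0
    f=lambda c:np.hypot(*(P-c).T)-R
    return least_squares(f,c0,loss='cauchy',f_scale=1.5).x
def pale(im):
    # hue/sat/value of the bare clay
    return cv2.cvtColor(im['frame'],cv2.COLOR_RGB2HSV)
E
python3 - <<'E'
from h import *
for c in ['top','scene']:
    im=ctrl.get_image(c); hsv=pale(im)
    for P in ([[[390,-336,40]]]): 
        pass
    for d in ctrl.masks_of(c,'lid_knob'):
        m=d['mask'].astype(np.uint8); ct=max(cv2.findContours(m,0,cv2.CHAIN_APPROX_NONE)[0],key=len)[:,0]
        P=to_plane(im,ct,40); cc=circ(P,48); r=np.hypot(*(P-cc).T); k=r>53
        med=np.median(hsv[d['mask']],0)
        t=(P[k]-cc).mean(0) if k.any() else [0,0]
        print(c,'lid',np.round(d['bbox'][:2]),np.round(cc,1),'res',np.round(np.median(abs(r-48)),2),'hsv',med,'tongue n',k.sum(),'rmax',r.max().round(),'ang',np.arctan2(t[1],t[0]).round(3))
    d=ctrl.masks_of(c,'jar_mouth')
    for q in d:
        m=cv2.dilate(q['mask'].astype(np.uint8),np.ones((5,5)))>0
        v,u=np.nonzero(m); 
        H=hsv[v,u]; bright=H[:,2]>(cv2.threshold(H[:,2].astype(np.uint8),0,255,cv2.THRESH_OTSU)[0])
        P=to_plane(im,np.c_[u,v][bright],120); cc=circ(P,45)
        r=np.hypot(*(P-cc).T); k=abs(r-45)<4; a=np.degrees(np.arctan2(*(P-cc)[k].T[::-1]))
        print(c,'jar',cc.round(1),k.sum()); print(np.histogram(a,np.arange(-180,181,10))[0].tolist())
E
```

```text
top lid [366. 265.] [ 324.4 -174.2] res 1.67 hsv [113. 171. 153.] tongue n 7 rmax 58.0 ang -2.56
top jar [440. 131.] 266
[12, 11, 10, 11, 10, 10, 10, 9, 8, 8, 8, 12, 12, 12, 14, 12, 2, 0, 0, 0, 0, 0, 0, 0, 0, 0, 0, 3, 5, 10, 13, 14, 12, 13, 13, 12]
scene lid [230. 157.] [ 339.9 -167.7] res 1.35 hsv [108. 226. 140.] tongue n 12 rmax 65.0 ang -2.595
scene jar [522.  142.6] 282
[0, 0, 0, 3, 10, 3, 0, 6, 10, 9, 12, 10, 12, 12, 10, 12, 13, 12, 11, 15, 12, 13, 11, 11, 11, 11, 11, 10, 4, 0, 0, 8, 9, 9, 2, 0]
```

```bash
python3 - <<'E'
import cv2
s=cv2.imread('pics/scene0.png'); t=cv2.imread('pics/top0.png')
a=cv2.resize(t[155:225,385:465],(400,350),interpolation=cv2.INTER_CUBIC)
b=cv2.resize(t[180:250,195:275],(400,350),interpolation=cv2.INTER_CUBIC)
cv2.imwrite('pics/close.png',cv2.hconcat([a,b]))
E
```

```text
(no output)
```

View pics/close.png

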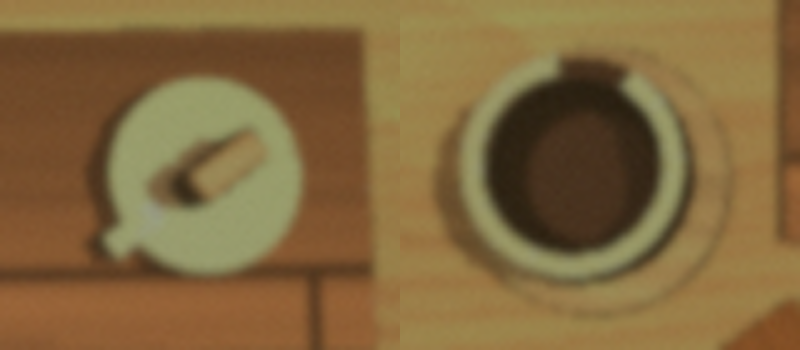

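The close crop confirms the choice: a large pale lid centred at full-picture (426,190), with its tongue at (409,203). The jar rim is centred at (230,214), with its gap at (234,194). I'll refine with a better segmentation.

```bash
python3 - <<'E'
from h import *
L=[];
for c in ['top','scene']:
    im=ctrl.get_image(c); lab=cv2.cvtColor(cv2.GaussianBlur(im['frame'],(3,3),0),cv2.COLOR_RGB2LAB).astype(float)
    seeds={'top':((424,180),(210,214),(257,240)),'scene':((110+120/2.857,110+245/2.857),(110+710/2.857,110+235/2.857),(110+650/2.857,110+100/2.857))}[c]
    val=[lab[int(round(v)),int(round(u))] for u,v in seeds]; print(c,np.round(val).tolist())
    def seg(ref,box,other):
        d=np.linalg.norm(lab-ref,axis=2); e=np.min([np.linalg.norm(lab-o,axis=2) for o in other],0)
        m=(d<e); k=np.zeros_like(m); u,v,w=box; k[v-w:v+w,u-w:u+w]=1
        return m&k
    board=np.median(lab[160:165,300:400].reshape(-1,3),0) if c=='top' else lab[110+int(330/2.857),110+int(300/2.857)]
    b1={'top':(426,190,32),'scene':(156,187,34)}[c]; b2={'top':(230,214,34),'scene':(340,203,36)}[c]
    m=seg(val[0],b1,[board]).astype(np.uint8)
    m=cv2.morphologyEx(m,cv2.MORPH_CLOSE,np.ones((3,3)))
    n,lb=cv2.connectedComponents(m); i=lb[int(round(seeds[0][1])),int(round(seeds[0][0]))]
    ct=max(cv2.findContours((lb==i).astype(np.uint8),0,cv2.CHAIN_APPROX_NONE)[0],key=len)[:,0]
    P=to_plane(im,ct,40); cc=circ(P,48); r=np.hypot(*(P-cc).T); k=r>54; t=(P[k]-cc).mean(0) if k.any() else np.zeros(2)
    print('lid',cc.round(1),'med|res|',np.median(abs(r-48)).round(2),'tongue',k.sum(),r.max().round(1),np.degrees(np.arctan2(t[1],t[0])).round(1))
    dark=lab[214,230] if c=='top' else lab[110+int(260/2.857),110+int(655/2.857)]
    mj=seg(val[1],b2,[val[2],dark]); v,u=np.nonzero(mj)
    P=to_plane(im,np.c_[u,v],120); cc=circ(P,45); r=np.hypot(*(P-cc).T); k=abs(r-45)<5; a=np.degrees(np.arctan2(*(P-cc)[k].T[::-1]))
    print('jar',cc.round(1),k.sum(),k.mean().round(2)); print(np.histogram(a,np.arange(-180,181,10))[0].tolist())
    cv2.imwrite(f'pics/m_{c}.png',np.where((mj|(m>0))[:,:,None],[255,0,255],im['frame'])[:,:,::-1].astype(np.uint8))
a=cv2.imread('pics/m_top.png')[150:310,190:470];b=cv2.imread('pics/m_scene.png')[110:270,110:390]
cv2.imwrite('pics/m.png',cv2.resize(cv2.vconcat([a,b]),None,fx=1.85,fy=1.85))
E
```

```text
top [[161.0, 118.0, 154.0], [143.0, 122.0, 150.0], [139.0, 132.0, 161.0]]
lid [ 495.4 -319.2] med|res| 1.89 tongue 4 56.2 126.6
jar [447.9 140.4] 470 0.95
[15, 16, 16, 15, 14, 15, 14, 14, 16, 15, 15, 16, 15, 15, 8, 0, 0, 0, 1, 16, 14, 14, 14, 16, 14, 14, 12, 15, 14, 16, 13, 15, 15, 16, 14, 18]
scene [[153.0, 130.0, 154.0], [123.0, 131.0, 150.0], [141.0, 137.0, 160.0]]
lid [ 493.8 -322.5] med|res| 1.26 tongue 7 58.7 125.8
jar [459.3 137.8] 290 0.21
[11, 10, 11, 12, 10, 7, 3, 1, 5, 9, 10, 10, 8, 8, 9, 0, 0, 0, 0, 12, 15, 13, 14, 12, 10, 8, 5, 3, 4, 6, 9, 10, 12, 10, 12, 11]
```

View pics/m.png

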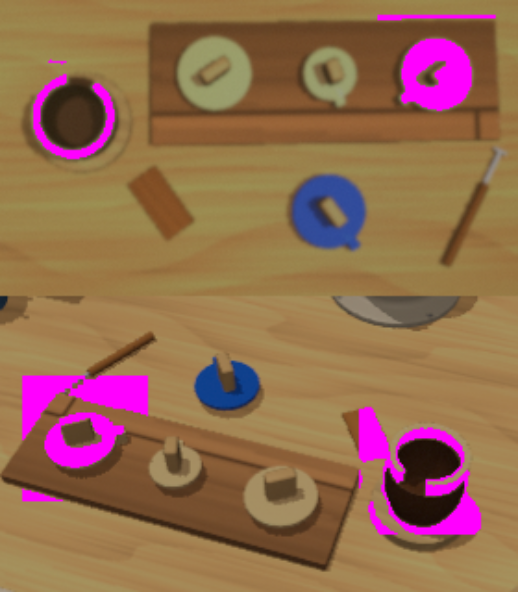

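Lid axis is at about (495,-320), tongue yaw about 126°. The jar is at about (448,140), notch yaw about -11°. The top masks follow the lid and the rim closely. Next I'll write a planner helper and move over the jar for a wrist look on the way.

```bash
cat > plan.py <<'E'
import numpy as np, sys
from cell import ctrl
def plan(target,yaw=None,jaw=-1,step=45,ang=7.5):
    """rows to world target (mm) and yaw of tool y (deg), keeping the tool vertical; yaw may exceed 180 to force direction"""
    s=ctrl.read_state(); p=np.array(s['tool_pos']); R=np.array(s['tcp_rot'])
    y0=np.degrees(np.arctan2(R[1,1],R[0,1])); dy=0 if yaw is None else yaw-y0
    d=np.array(target)-p; n=int(max(1,np.ceil(np.linalg.norm(d)/step),np.ceil(abs(dy)/ang)))
    a=np.radians(y0+dy*np.arange(n)/n)
    print('from',p.round(1),'yaw_y',y0.round(1),'tilt',R[:,2].round(4),'n',n,'t',round(s['clock'],2))
    rows=[]
    for t in a:
        ey=np.array([np.cos(t),np.sin(t),0]); ez=np.array([0,0,-1.]); ex=np.cross(ey,ez)
        w=d/n/1000; rows.append([jaw,*np.round([w@ex,w@ey,w@ez],4).tolist(),0,0,round(float(-np.radians(dy/n)),4)])
    for i in range(0,n,10): print(str(rows[i:i+10]).replace(' ',''))
if __name__=='__main__':
    a=[float(x) for x in sys.argv[1:]]; plan(a[:3],a[3] if len(a)>3 else None,a[4] if len(a)>4 else -1)
E
python3 - <<'E'
from h import *; from plan import plan
im=ctrl.get_image('wrist'); s=ctrl.read_state(); R=np.array(s['tcp_rot'])
print(im['fx'],im['k1'],(R.T@(np.array(im['position'])-s['tool_pos'])).round(1),(R.T@im['orientation']).round(3).tolist())
plan([395,175,260],71.5)
E
```

```text
306.6699883129213 0.004726938264226373 [  73.    -0.5 -143.3] [[0.0, -0.959, -0.285], [1.0, 0.0, -0.0], [0.0, -0.285, 0.959]]
from [167.  497.7 231.3] yaw_y 71.4 tilt [-0. -0. -1.] n 9 t 0.95
[[-1,-0.0354,-0.0259,-0.0032,0,0,-0.0001],[-1,-0.0354,-0.0259,-0.0032,0,0,-0.0001],[-1,-0.0354,-0.0259,-0.0032,0,0,-0.0001],[-1,-0.0354,-0.0259,-0.0032,0,0,-0.0001],[-1,-0.0354,-0.026,-0.0032,0,0,-0.0001],[-1,-0.0354,-0.026,-0.0032,0,0,-0.0001],[-1,-0.0354,-0.026,-0.0032,0,0,-0.0001],[-1,-0.0354,-0.026,-0.0032,0,0,-0.0001],[-1,-0.0354,-0.026,-0.0032,0,0,-0.0001]]
```

```bash
python3 plan.py 505 120 270
```

```text
from [167.  497.7 231.3] yaw_y 71.4 tilt [-0. -0. -1.] n 12 t 0.95
[[-1,-0.0367,-0.0209,-0.0032,0,0,-0.0],[-1,-0.0367,-0.0209,-0.0032,0,0,-0.0],[-1,-0.0367,-0.0209,-0.0032,0,0,-0.0],[-1,-0.0367,-0.0209,-0.0032,0,0,-0.0],[-1,-0.0367,-0.0209,-0.0032,0,0,-0.0],[-1,-0.0367,-0.0209,-0.0032,0,0,-0.0],[-1,-0.0367,-0.0209,-0.0032,0,0,-0.0],[-1,-0.0367,-0.0209,-0.0032,0,0,-0.0],[-1,-0.0367,-0.0209,-0.0032,0,0,-0.0],[-1,-0.0367,-0.0209,-0.0032,0,0,-0.0]]
[[-1,-0.0367,-0.0209,-0.0032,0,0,-0.0],[-1,-0.0367,-0.0209,-0.0032,0,0,-0.0]]
```

{"name": "carry_out", "arguments": {
  "plan": [
    [-1,-0.037,-0.021,-0.003,0,0,0],
    [-1,-0.037,-0.021,-0.003,0,0,0],
    [-1,-0.037,-0.021,-0.003,0,0,0],
    [-1,-0.037,-0.021,-0.003,0,0,0],
    [-1,-0.037,-0.021,-0.003,0,0,0],
    [-1,-0.037,-0.021,-0.003,0,0,0],
    [-1,-0.037,-0.021,-0.003,0,0,0],
    [-1,-0.037,-0.021,-0.003,0,0,0],
    [-1,-0.037,-0.021,-0.003,0,0,0],
    [-1,-0.037,-0.021,-0.003,0,0,0]
  ]
}}

```text
clock: 1.95
tool_pos: [458.8, 172.1, 262.8]
tcp_rot: [[-0.951, 0.31, 0.002], [0.31, 0.951, 0.002], [-0.002, 0.002, -1.0]]
force: [0.7, 0.7, 1.0]
gripper_width: 1.001
```

{"name": "carry_out", "arguments": {
  "plan": [
    [-1,-0.037,-0.021,-0.003,0,0,0],
    [-1,-0.037,-0.021,-0.003,0,0,0],
    [-1,0,0,0,0,0,0],
    [-1,0,0,0,0,0,0]
  ]
}}

```text
clock: 2.35
tool_pos: [520.6, 101.9, 268.7]
tcp_rot: [[-0.949, 0.316, 0.003], [0.316, 0.949, 0.001], [-0.002, 0.002, -1.0]]
force: [-0.3, -0.1, -0.5]
gripper_width: 1.0
```

```bash
python3 - <<'E'
from h import *
im=ctrl.get_image('wrist'); s=ctrl.read_state(); print(s['clock'],s['tool_pos'],np.abs(s['qd']).max())
np.save('pics/w1.npy',im,allow_pickle=True)
fr=im['frame'].copy()
# predicted rim circle overlay
a=np.radians(np.arange(0,360,10)); c=np.array([448,140.4])
for u,v in to_pix(im,np.c_[c[0]+50*np.cos(a),c[1]+50*np.sin(a),a*0+120]): cv2.circle(fr,(int(u),int(v)),1,(0,255,255),-1)
u,v=to_pix(im,[[c[0]+45*np.cos(-.2),c[1]+45*np.sin(-.2),120]])[0]; cv2.circle(fr,(int(u),int(v)),3,(255,0,0),-1)
cv2.imwrite('pics/w1.png',fr[:,:,::-1])
E
```

```text
2.4 [520.52575911 102.05554214 268.69537342] 0.026763496852209228
```

View pics/w1.png

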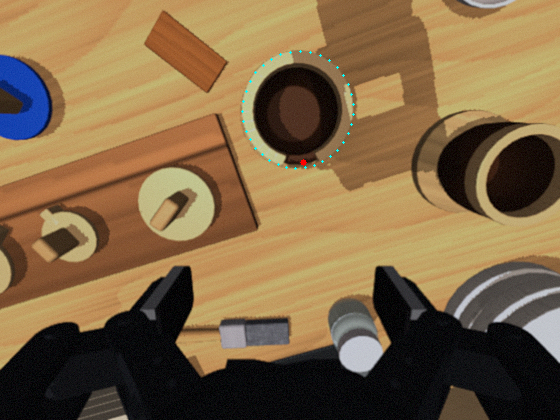

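The wrist view shows the notched jar at (298,109) with its gap at (301,160), close to the predicted red dot at (303,162). The un-notched jar is at (520,170). I'll refine the jar from this picture and plan the approach to the lid.

```bash
python3 - <<'E'
from h import *; from plan import plan
im=np.load('pics/w1.npy',allow_pickle=True).item(); g=cv2.cvtColor(im['frame'],cv2.COLOR_RGB2GRAY)
for th in (60,75,90):
    m=(g<th).astype(np.uint8); n,lb=cv2.connectedComponents(m,connectivity=4); ct=max(cv2.findContours((lb==lb[109,298]).astype(np.uint8),0,cv2.CHAIN_APPROX_NONE)[0],key=len)[:,0]
    P=to_plane(im,ct,120); c=circ(P,40,np.array([448,140])); r=np.hypot(*(P-c).T); print(th,len(ct),c.round(1),np.median(abs(r-40)).round(2),r.max().round(1))
A=np.arange(-60,44,3)
for R in (43,45,47):
    a=np.radians(A); px=to_pix(im,np.c_[c[0]+R*np.cos(a),c[1]+R*np.sin(a),a*0+120]); v=cv2.remap(g,px[:,0].astype(np.float32),px[:,1].astype(np.float32),1).ravel(); print(R,list(zip(A.tolist(),v.tolist())))
# target: TCP so that lid is under camera offset: tool yaw_y 36.2 -> x axis yaw 126.2
plan([525,-361,230],36.2)
E
```

```text
60 270 [447.4 139.7] 0.94 46.6
75 272 [447.  139.9] 0.66 47.2
90 276 [446.9 139.9] 0.5 49.0
43 [(-60, 190), (-57, 192), (-54, 191), (-51, 189), (-48, 189), (-45, 194), (-42, 189), (-39, 184), (-36, 188), (-33, 85), (-30, 36), (-27, 39), (-24, 40), (-21, 48), (-18, 54), (-15, 52), (-12, 47), (-9, 33), (-6, 33), (-3, 46), (0, 43), (3, 41), (6, 70), (9, 121), (12, 119), (15, 119), (18, 120), (21, 121), (24, 122), (27, 119), (30, 120), (33, 121), (36, 120), (39, 121), (42, 118)]
45 [(-60, 189), (-57, 189), (-54, 189), (-51, 185), (-48, 181), (-45, 188), (-42, 187), (-39, 185), (-36, 185), (-33, 56), (-30, 27), (-27, 28), (-24, 22), (-21, 21), (-18, 25), (-15, 39), (-12, 30), (-9, 24), (-6, 22), (-3, 29), (0, 26), (3, 25), (6, 62), (9, 118), (12, 121), (15, 119), (18, 118), (21, 120), (24, 121), (27, 119), (30, 121), (33, 120), (36, 119), (39, 118), (42, 122)]
47 [(-60, 187), (-57, 189), (-54, 188), (-51, 189), (-48, 187), (-45, 191), (-42, 190), (-39, 185), (-36, 183), (-33, 105), (-30, 68), (-27, 51), (-24, 59), (-21, 62), (-18, 64), (-15, 61), (-12, 73), (-9, 71), (-6, 76), (-3, 65), (0, 96), (3, 93), (6, 71), (9, 118), (12, 120), (15, 118), (18, 119), (21, 119), (24, 119), (27, 119), (30, 120), (33, 121), (36, 117), (39, 115), (42, 121)]
from [520.5 102.1 268.7] yaw_y 71.6 tilt [ 2.8e-03  9.0e-04 -1.0e+00] n 11 t 2.4
[[-1,-0.0137,-0.0398,0.0035,0,0,0.0562],[-1,-0.0159,-0.039,0.0035,0,0,0.0562],[-1,-0.018,-0.038,0.0035,0,0,0.0562],[-1,-0.0202,-0.037,0.0035,0,0,0.0562],[-1,-0.0222,-0.0358,0.0035,0,0,0.0562],[-1,-0.0242,-0.0345,0.0035,0,0,0.0562],[-1,-0.0261,-0.0331,0.0035,0,0,0.0562],[-1,-0.0279,-0.0315,0.0035,0,0,0.0562],[-1,-0.0296,-0.0299,0.0035,0,0,0.0562],[-1,-0.0312,-0.0282,0.0035,0,0,0.0562]]
[[-1,-0.0328,-0.0264,0.0035,0,0,0.0562]]
```

Jar refined to (447.2,140.0), notch at -13.5°, gap about 31 mm wide. This agrees with the top view.

{"name": "carry_out", "arguments": {
  "plan": [
    [-1,-0.014,-0.04,0.0035,0,0,0.056],
    [-1,-0.016,-0.039,0.0035,0,0,0.056],
    [-1,-0.018,-0.038,0.0035,0,0,0.056],
    [-1,-0.02,-0.037,0.0035,0,0,0.056],
    [-1,-0.022,-0.036,0.0035,0,0,0.056],
    [-1,-0.024,-0.035,0.0035,0,0,0.056],
    [-1,-0.026,-0.033,0.0035,0,0,0.056],
    [-1,-0.028,-0.032,0.0035,0,0,0.056],
    [-1,-0.03,-0.03,0.0035,0,0,0.056],
    [-1,-0.031,-0.028,0.0035,0,0,0.056]
  ]
}}

```text
clock: 3.4
tool_pos: [523.5, -318.2, 234.6]
tcp_rot: [[-0.638, 0.77, 0.007], [0.77, 0.638, 0.002], [-0.003, 0.007, -1.0]]
force: [1.1, 0.0, 1.1]
gripper_width: 1.001
```

{"name": "carry_out", "arguments": {
  "plan": [
    [-1,-0.015,-0.013,0.003,0,0,0.05],
    [-1,0,0,0,0,0,0],
    [-1,0,0,0,0,0,0]
  ]
}}

```text
clock: 3.7
tool_pos: [522.8, -339.4, 230.3]
tcp_rot: [[-0.596, 0.803, 0.005], [0.803, 0.596, 0.003], [-0.001, 0.006, -1.0]]
force: [-0.4, -0.2, 0.0]
gripper_width: 1.0
```

```bash
python3 - <<'E'
from h import *
im=ctrl.get_image('wrist'); s=ctrl.read_state(); print(s['clock'],s['tool_pos'],np.abs(s['qd']).max())
np.save('pics/w2.npy',im,allow_pickle=True)
fr=im['frame'].copy()
a=np.radians(np.arange(0,360,10)); c=np.array([494.8,-320.5])
for u,v in to_pix(im,np.c_[c[0]+48*np.cos(a),c[1]+48*np.sin(a),a*0+40]): cv2.circle(fr,(int(u),int(v)),1,(0,255,255),-1)
t=np.radians(126.2); ax=np.array([np.cos(t),np.sin(t)]); ay=np.array([-ax[1],ax[0]])
Q=[[*(c+x*ax+y*ay),84] for x,y in ((20,9),(20,-9),(-20,-9),(-20,9))]+[[*(c+60*ax),40]]
for u,v in to_pix(im,Q): cv2.circle(fr,(int(u),int(v)),2,(255,0,0),-1)
cv2.imwrite('pics/w2.png',fr[:,:,::-1])
E
```

```text
3.75 [ 522.83826199 -339.20849554  230.35695548] 0.0075987675014630544
```

View pics/w2.png

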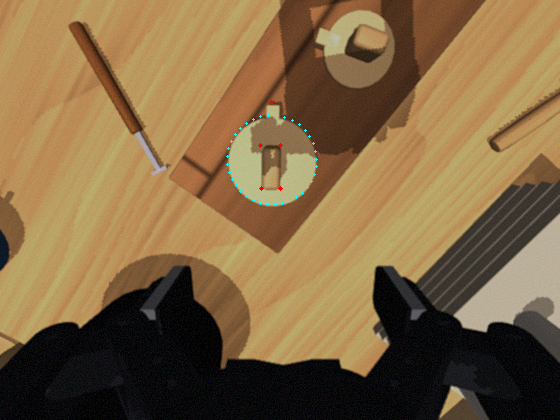

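The overlay matches: the flange circle is at (272,160), the knob corners line up, and the tongue is at (273,103). The grey object at the right (470,280) needs a clearance check, so I'll look at the full top picture.

View pics/top0.png

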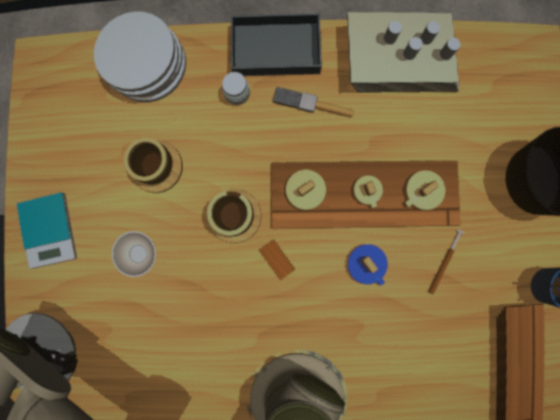

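```bash
python3 - <<'E'
from h import *; from plan import plan
im=np.load('pics/w2.npy',allow_pickle=True).item()
print(to_plane(im,[(378,328),(425,270),(545,155)],0).round())
plan([494.8,-320.5,125],36.2,step=25)
E
```

```text
[[ 758. -426.]
 [ 747. -320.]
 [ 756. -123.]]
from [ 522.8 -339.2  230.4] yaw_y 36.6 tilt [ 0.0054  0.003  -1.    ] n 5 t 3.75
[[-1,0.0063,-0.0023,0.0211,0,0,0.0015],[-1,0.0063,-0.0023,0.0211,0,0,0.0015],[-1,0.0063,-0.0023,0.0211,0,0,0.0015],[-1,0.0063,-0.0023,0.0211,0,0,0.0015],[-1,0.0063,-0.0023,0.0211,0,0,0.0015]]
```

All clear: the obstacles are far from the lid. Descending.

{"name": "carry_out", "arguments": {
  "plan": [
    [-1,0.006,-0.0023,0.021,0,0,0.0015],
    [-1,0.006,-0.0023,0.021,0,0,0.0015],
    [-1,0.006,-0.0023,0.021,0,0,0.0015],
    [-1,0.006,-0.0023,0.021,0,0,0.0015],
    [-1,0.004,-0.0023,0.015,0,0,0],
    [-1,0,0,0,0,0,0],
    [-1,0,0,0,0,0,0]
  ]
}}

```text
clock: 4.45
tool_pos: [500.4, -311.8, 133.1]
tcp_rot: [[-0.607, 0.795, 0.011], [0.795, 0.607, -0.0], [-0.007, 0.008, -1.0]]
force: [0.4, -0.1, 0.4]
gripper_width: 0.996
```

```bash
python3 plan.py 494.8 -320.5 125 36.2; python3 -c "
from plan import *
s=ctrl.read_state();print(np.array(s['qpos']).round(3),s['force'])"
```

```text
from [ 500.4 -311.8  133.1] yaw_y 37.3 tilt [ 1.060e-02 -3.000e-04 -9.999e-01] n 1 t 4.45
[[-1,-0.0035,-0.0098,0.0081,0,0,0.0199]]
[-0.759  0.537  1.433  0.008  1.164 -1.414] [ 0.36686997 -0.05228511  0.43371809]
```

{"name": "carry_out", "arguments": {
  "plan": [
    [-1,-0.0035,-0.0098,0.008,0.008,0.007,0.02],
    [-1,0,0,0,0,0,0],
    [-1,0,0,0,0,0,0]
  ]
}}

```text
clock: 4.75
tool_pos: [495.7, -321.2, 126.9]
tcp_rot: [[-0.591, 0.807, 0.002], [0.807, 0.591, -0.002], [-0.003, 0.0, -1.0]]
force: [-0.7, 0.5, -0.1]
gripper_width: 1.0
```

```bash
python3 - <<'E'
from h import *; from plan import plan
im=ctrl.get_image('wrist'); s=ctrl.read_state()
fr=im['frame'].copy()
a=np.radians(np.arange(0,360,10)); c=np.array([494.8,-320.5])
for u,v in to_pix(im,np.c_[c[0]+48*np.cos(a),c[1]+48*np.sin(a),a*0+40]): cv2.circle(fr,(int(u),int(v)),1,(0,255,255),-1)
t=np.radians(126.2); ax=np.array([np.cos(t),np.sin(t)]); ay=np.array([-ax[1],ax[0]])
Q=[[*(c+x*ax+y*ay),84] for x,y in ((20,9),(20,-9),(-20,-9),(-20,9))]+[[*(c+60*ax),40]]
for u,v in to_pix(im,Q): cv2.circle(fr,(int(u),int(v)),2,(255,0,0),-1)
cv2.imwrite('pics/w3.png',fr[:,:,::-1])
plan([494.8,-320.5,47],36.2,step=20)
E
```

```text
from [ 495.7 -321.2  126.8] yaw_y 36.2 tilt [ 0.0019 -0.0022 -1.    ] n 4 t 4.8
[[-1,0.0003,-0.0001,0.0199,0,0,-0.0],[-1,0.0003,-0.0001,0.0199,0,0,-0.0],[-1,0.0003,-0.0001,0.0199,0,0,-0.0],[-1,0.0003,-0.0001,0.0199,0,0,-0.0]]
```

View pics/w3.png

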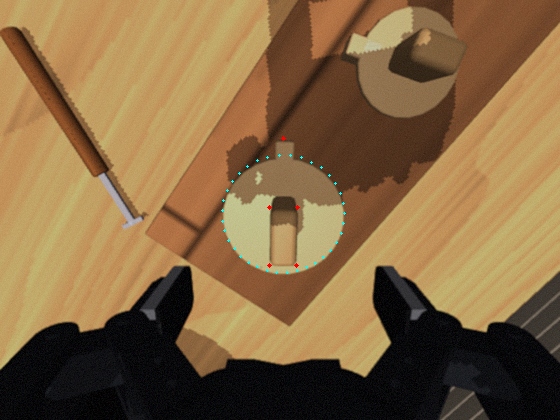

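The close wrist view confirms alignment: knob centred at about x=284 between the fingers, and the flange circle matches. Descend.

{"name": "carry_out", "arguments": {
  "plan": [
    [-1,0.0003,0,0.02,0,0,0],
    [-1,0.0003,0,0.02,0,0,0],
    [-1,0.0003,0,0.02,0,0,0],
    [-1,0,0,0.01,0,0,0],
    [-1,0,0,0.005,0,0,0],
    [-1,0,0,0,0,0,0],
    [-1,0,0,0,0,0,0]
  ]
}}

```text
clock: 5.5
tool_pos: [497.0, -322.6, 52.6]
tcp_rot: [[-0.59, 0.807, 0.007], [0.807, 0.59, -0.007], [-0.009, 0.001, -1.0]]
force: [1.2, 0.2, 0.3]
gripper_width: 1.003
```

```bash
python3 plan.py 494.8 -320.5 47 36.2
```

```text
from [ 497.  -322.6   52.6] yaw_y 36.2 tilt [ 0.0067 -0.0067 -1.    ] n 1 t 5.5
[[-1,0.003,-0.0006,0.0056,0,0,-0.0005]]
```

{"name": "carry_out", "arguments": {
  "plan": [
    [-1,0.003,-0.0006,0.005,0.001,0.009,0],
    [-1,0,0,0,0,0,0],
    [1,0,0,0,0,0,0],
    [1,0,0,0,0,0,0],
    [1,0,0,0,0,0,0],
    [1,0,0,0,0,0,0],
    [1,0,0,0,0,0,0],
    [1,0,0,0,0,0,0],
    [1,0,0,0,0,0,0]
  ],
  "squeeze": 70
}}

```text
clock: 6.4
tool_pos: [495.5, -321.1, 49.5]
tcp_rot: [[-0.59, 0.807, 0.003], [0.807, 0.59, -0.002], [-0.003, 0.001, -1.0]]
force: [-0.5, 0.5, 0.4]
gripper_width: 0.2
```

Gripped at 0.2 × 85, about 17 mm. Lift.

{"name": "carry_out", "arguments": {
  "plan": [
    [1,0,0,-0.01,0,0,0],
    [1,0,0,-0.02,0,0,0],
    [1,0,0,-0.03,0,0,0],
    [1,0,0,-0.03,0,0,0],
    [1,0,0,-0.03,0,0,0],
    [1,0,0,-0.03,0,0,0],
    [1,0,0,-0.02,0,0,0],
    [1,0,0,0,0,0,0],
    [1,0,0,0,0,0,0]
  ]
}}

```text
clock: 7.3
tool_pos: [493.5, -319.3, 227.5]
tcp_rot: [[-0.59, 0.807, -0.001], [0.807, 0.59, 0.001], [0.002, 0.0, -1.0]]
force: [-0.3, -0.3, -3.2]
gripper_width: 0.204
```

```bash
python3 - <<'E'
from h import *; from plan import plan
s=ctrl.read_state(); print(s['force'],s['gripper_width'],np.round(s['qpos'],2))
plan([447.2,140,225],36.2-139.7,jaw=1,step=27,ang=7)
im=ctrl.get_image('wrist'); cv2.imwrite('pics/w4.png',im['frame'][:,:,::-1])
E
```

```text
[-0.31738729 -0.27054614 -3.16624511] 0.20359014196676156 [-0.77  0.46  1.3   0.    1.38 -1.41]
from [ 493.5 -319.3  227.5] yaw_y 36.2 tilt [-8.0e-04  1.5e-03 -1.0e+00] n 20 t 7.3
[[1,0.0199,0.0117,0.0001,0,0,0.1219],[1,0.0212,0.0092,0.0001,0,0,0.1219],[1,0.0221,0.0065,0.0001,0,0,0.1219],[1,0.0228,0.0038,0.0001,0,0,0.1219],[1,0.0231,0.001,0.0001,0,0,0.1219],[1,0.023,-0.0018,0.0001,0,0,0.1219],[1,0.0226,-0.0046,0.0001,0,0,0.1219],[1,0.0219,-0.0073,0.0001,0,0,0.1219],[1,0.0208,-0.0099,0.0001,0,0,0.1219],[1,0.0195,-0.0124,0.0001,0,0,0.1219]]
[[1,0.0178,-0.0147,0.0001,0,0,0.1219],[1,0.0159,-0.0167,0.0001,0,0,0.1219],[1,0.0138,-0.0185,0.0001,0,0,0.1219],[1,0.0114,-0.0201,0.0001,0,0,0.1219],[1,0.0089,-0.0213,0.0001,0,0,0.1219],[1,0.0062,-0.0222,0.0001,0,0,0.1219],[1,0.0035,-0.0228,0.0001,0,0,0.1219],[1,0.0007,-0.0231,0.0001,0,0,0.1219],[1,-0.0021,-0.023,0.0001,0,0,0.1219],[1,-0.0049,-0.0226,0.0001,0,0,0.1219]]
```

View pics/w4.png

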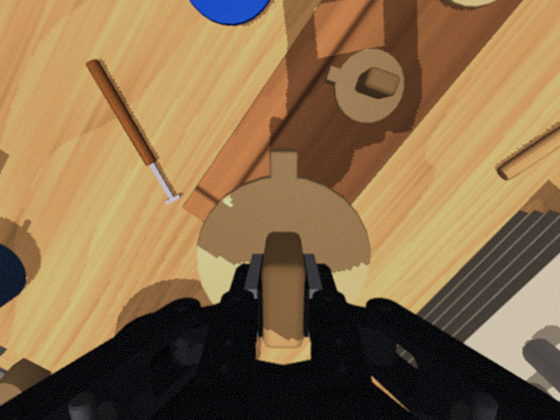

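The lid is held level, with its tongue at (284,151) pointing along tool x. I'll check the axis offset in the hand and then carry it.

```bash
python3 - <<'E'
from h import *
im=ctrl.get_image('wrist'); s=ctrl.read_state(); R=np.array(s['tcp_rot'])
z=s['tool_pos'][2]-9.5
px=[(270.5,151.5),(298,151.5),(198,250),(370,250)]
P=np.c_[to_plane(im,px,z),[z]*4]; print(((P-s['tool_pos'])@R).round(1))
E
```

```text
[[ 58.9  -6.8   9.7]
 [ 58.9   6.8   9.7]
 [  6.5 -46.5   9.5]
 [  6.6  46.4   9.5]]
```

{"name": "carry_out", "arguments": {
  "plan": [
    [1,0.02,0.012,0,0,0,0.12],
    [1,0.021,0.009,0,0,0,0.12],
    [1,0.022,0.0065,0,0,0,0.12],
    [1,0.023,0.004,0,0,0,0.12],
    [1,0.023,0.001,0,0,0,0.12],
    [1,0.023,-0.002,0,0,0,0.12],
    [1,0.0226,-0.0046,0,0,0,0.12],
    [1,0.022,-0.007,0,0,0,0.12],
    [1,0.021,-0.01,0,0,0,0.12],
    [1,0.02,-0.012,0,0,0,0.12]
  ]
}}

```text
clock: 8.4
tool_pos: [468.4, -80.0, 215.1]
tcp_rot: [[0.582, 0.813, -0.022], [0.813, -0.582, 0.016], [0.0, -0.027, -1.0]]
force: [-0.2, 0.7, -2.7]
gripper_width: 0.202
```

```bash
python3 -c "
from plan import *
plan([447.2,140,225],-103.5,jaw=1,step=27,ang=7)
s=ctrl.read_state();print(s['force'],s['gripper_width'],np.round(s['qpos'],2))"
```

```text
from [468.4 -80.  215.1] yaw_y -35.6 tilt [-0.0218  0.0157 -0.9996] n 10 t 8.4
[[1,0.0167,-0.0145,-0.001,0,0,0.1186],[1,0.0148,-0.0164,-0.001,0,0,0.1186],[1,0.0128,-0.018,-0.001,0,0,0.1186],[1,0.0106,-0.0194,-0.001,0,0,0.1186],[1,0.0082,-0.0205,-0.001,0,0,0.1186],[1,0.0057,-0.0214,-0.001,0,0,0.1186],[1,0.0031,-0.0219,-0.001,0,0,0.1186],[1,0.0005,-0.0221,-0.001,0,0,0.1186],[1,-0.0021,-0.022,-0.001,0,0,0.1186],[1,-0.0047,-0.0216,-0.001,0,0,0.1186]]
[-0.24533016  0.65332442 -2.74046876] 0.2022353031841929 [-0.42  0.23  1.65  0.01  1.29  0.2 ]
```

{"name": "carry_out", "arguments": {
  "plan": [
    [1,0.017,-0.0145,-0.001,0,0,0.118],
    [1,0.015,-0.016,-0.001,0,0,0.118],
    [1,0.013,-0.018,-0.001,0,0,0.118],
    [1,0.0106,-0.019,-0.001,0,0,0.118],
    [1,0.008,-0.02,-0.001,0,0,0.118],
    [1,0.006,-0.021,-0.001,0,0,0.118],
    [1,0.003,-0.022,-0.001,0,0,0.118],
    [1,0,-0.022,-0.001,0,0,0.118],
    [1,0,0,0,0,0,0],
    [1,0,0,0,0,0,0]
  ]
}}

```text
clock: 9.4
tool_pos: [448.7, 105.2, 215.9]
tcp_rot: [[0.998, -0.034, -0.043], [-0.033, -0.999, 0.02], [-0.044, -0.018, -0.999]]
force: [-0.3, 0.4, -2.5]
gripper_width: 0.2
```

```bash
cat >> plan.py <<'E'
    R=np.array(ctrl.read_state()['tcp_rot']); z=R.T@[0,0,-1]; print('untilt wx,wy',(-z[1]).round(4),z[0].round(4),'force',np.round(ctrl.read_state()['force'],1))
E
python3 plan.py 447.2 140 215 -103.5 1
```

```text
from [448.7 105.2 215.9] yaw_y -91.9 tilt [-0.0434  0.0197 -0.9989] n 2 t 9.4
[[1.0,-0.0013,-0.0174,0.0004,0,0,0.101],[1.0,-0.0031,-0.0171,0.0004,0,0,0.101]]
untilt wx,wy -0.0183 0.044 force [-0.3  0.4 -2.5]
```

{"name": "carry_out", "arguments": {
  "plan": [
    [1,-0.001,-0.017,0,-0.009,0.022,0.1],
    [1,-0.003,-0.017,0,-0.009,0.022,0.1],
    [1,0,0,0,0,0,0],
    [1,0,0,0,0,0,0]
  ]
}}

```text
clock: 9.8
tool_pos: [447.3, 137.3, 214.0]
tcp_rot: [[0.973, -0.233, -0.006], [-0.233, -0.973, -0.006], [-0.004, 0.007, -1.0]]
force: [0.1, 0.5, -2.6]
gripper_width: 0.201
```

```bash
python3 plan.py 447.2 140 190 -103.5 1
```

```text
from [447.3 137.3 214. ] yaw_y -103.5 tilt [-0.0056 -0.0056 -1.    ] n 1 t 9.8
[[1.0,-0.0008,-0.0026,0.024,0,0,0.0008]]
untilt wx,wy 0.0068 0.0041 force [ 0.1  0.5 -2.6]
```

{"name": "carry_out", "arguments": {
  "plan": [
    [1,-0.001,-0.0026,0.02,0.007,0.004,0],
    [1,0,0,0.015,0,0,0],
    [1,0,0,0.01,0,0,0],
    [1,0,0,0,0,0,0],
    [1,0,0,0,0,0,0]
  ]
}}

```text
clock: 10.3
tool_pos: [447.9, 135.7, 167.3]
tcp_rot: [[0.974, -0.227, -0.001], [-0.227, -0.974, 0.0], [-0.001, 0.0, -1.0]]
force: [-0.1, -0.1, -3.0]
gripper_width: 0.203
```

```bash
python3 plan.py 447.2 140 155 -103.5 1; python3 - <<'E'
from h import *
o=[]
for c,(u,v) in {'wrist':(284,200),'scene':(340,200)}.items():
    im=ctrl.get_image(c); h=70 if c=='scene' else 140
    u0,v0=max(0,u-h),max(0,v-h); o.append(cv2.resize(im['frame'][v0:v0+2*h,u0:u0+2*h,::-1],(400,400),interpolation=cv2.INTER_CUBIC))
cv2.imwrite('pics/p.png',cv2.hconcat(o))
E
```

```text
from [447.9 135.7 167.3] yaw_y -103.1 tilt [-1.4e-03  1.0e-04 -1.0e+00] n 1 t 10.3
[[1.0,-0.0017,-0.004,0.0123,0,0,0.0067]]
untilt wx,wy 0.0002 0.0014 force [-0.1 -0.1 -3. ]
```

View pics/p.png

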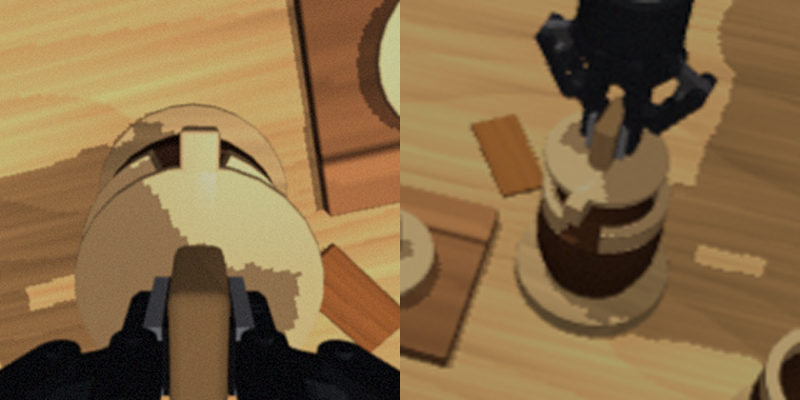

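The wrist crop shows the tongue at (199,150) over the gap, slightly right of mid-gap. That fits the measured 4 mm y error still to be corrected. Correct sideways, then lower.

{"name": "carry_out", "arguments": {
  "plan": [
    [1,-0.0017,-0.004,0,0,0.001,0.007],
    [1,0,0,0,0,0,0],
    [1,0,0,0.006,0,0,0],
    [1,0,0,0,0,0,0]
  ]
}}

```text
clock: 10.8
tool_pos: [447.7, 140.8, 162.4]
tcp_rot: [[0.972, -0.234, 0.003], [-0.234, -0.972, 0.0], [0.003, -0.001, -1.0]]
force: [0.4, 0.7, -2.7]
gripper_width: 0.196
```

```bash
python3 plan.py 447.2 140 140 -103.5 1
```

```text
from [447.7 140.8 162.4] yaw_y -103.5 tilt [ 2.9e-03  1.0e-04 -1.0e+00] n 1 t 10.8
[[1.0,-0.0003,0.0009,0.0224,0,0,-0.0001]]
untilt wx,wy -0.0008 -0.0028 force [ 0.4  0.7 -2.7]
```

{"name": "carry_out", "arguments": {
  "plan": [
    [1,0,0.001,0.006,0,-0.002,0],
    [1,0,0,0.005,0,0,0],
    [1,0,0,0.004,0,0,0],
    [1,0,0,0,0,0,0],
    [1,0,0,0,0,0,0]
  ]
}}

```text
clock: 11.3
tool_pos: [447.3, 139.7, 145.5]
tcp_rot: [[0.972, -0.233, -0.0], [-0.233, -0.972, 0.001], [-0.0, -0.0, -1.0]]
force: [-0.7, -0.2, -2.6]
gripper_width: 0.202
```

```bash
python3 plan.py 447.2 140 140 -103.5 1
```

```text
from [447.3 139.7 145.5] yaw_y -103.5 tilt [-3.e-04  6.e-04 -1.e+00] n 1 t 11.3
[[1.0,-0.0001,-0.0003,0.0055,0,0,0.0001]]
untilt wx,wy -0.0005 0.0004 force [-0.7 -0.2 -2.6]
```

The plug and tongue are about 6 mm inside with no contact force, so they are going in freely. Continue gently to contact.

{"name": "carry_out", "arguments": {
  "plan": [
    [1,0,0,0.004,0,0,0],
    [1,0,0,0.002,0,0,0],
    [1,0,0,0,0,0,0],
    [1,0,0,0,0,0,0]
  ]
}}

```text
clock: 11.7
tool_pos: [447.5, 139.7, 139.2]
tcp_rot: [[0.972, -0.233, 0.0], [-0.233, -0.972, 0.001], [0.0, -0.001, -1.0]]
force: [-0.3, 0.6, -1.8]
gripper_width: 0.203
```

{"name": "carry_out", "arguments": {
  "plan": [
    [1,0,0,0.002,0,0,0],
    [1,0,0,0,0,0,0]
  ]
}}

```text
clock: 11.9
tool_pos: [447.7, 139.7, 137.6]
tcp_rot: [[0.972, -0.233, 0.001], [-0.233, -0.972, 0.001], [0.001, -0.001, -1.0]]
force: [-0.2, 0.8, -1.9]
gripper_width: 0.203
```

{"name": "carry_out", "arguments": {
  "plan": [
    [1,0,0,0.0015,0,0,0],
    [1,0,0,0,0,0,0]
  ]
}}

```text
clock: 12.1
tool_pos: [447.9, 139.7, 137.8]
tcp_rot: [[0.972, -0.233, 0.002], [-0.233, -0.972, 0.001], [0.002, -0.001, -1.0]]
force: [-0.0, 0.2, -3.2]
gripper_width: 0.2
```

{"name": "carry_out", "arguments": {
  "plan": [
    [1,0,0,0.002,0,0,0],
    [1,0,0,0,0,0,0]
  ]
}}

```text
clock: 12.3
tool_pos: [448.3, 139.7, 137.8]
tcp_rot: [[0.972, -0.233, 0.004], [-0.233, -0.972, 0.0], [0.004, -0.001, -1.0]]
force: [-0.2, -0.4, -3.1]
gripper_width: 0.199
```

{"name": "carry_out", "arguments": {
  "plan": [
    [1,0,0,0.004,0,-0.004,0],
    [1,0,0,0,0,0,0]
  ]
}}

```text
clock: 12.5
tool_pos: [449.1, 139.7, 138.2]
tcp_rot: [[0.973, -0.232, 0.003], [-0.232, -0.973, 0.001], [0.003, -0.002, -1.0]]
force: [-0.4, -0.3, -3.1]
gripper_width: 0.198
```

{"name": "carry_out", "arguments": {
  "plan": [
    [1,-0.001,0,0.003,0,-0.003,0]
  ]
}}

```text
clock: 12.6
tool_pos: [449.4, 139.8, 137.3]
tcp_rot: [[0.973, -0.232, 0.005], [-0.232, -0.973, 0.001], [0.004, -0.002, -1.0]]
force: [-6.3, -4.8, 38.4]
gripper_width: 0.207
```

```bash
python3 - <<'E'
from h import *
o=[]
for c,(u,v) in {'wrist':(284,200),'scene':(340,200)}.items():
    im=ctrl.get_image(c); h=55 if c=='scene' else 140
    u0,v0=max(0,u-h),max(0,v-h); o.append(cv2.resize(im['frame'][v0:v0+2*h,u0:u0+2*h,::-1],(400,400),interpolation=cv2.INTER_CUBIC))
cv2.imwrite('pics/p2.png',cv2.hconcat(o)); s=ctrl.read_state(); print(s['force'],s['tool_pos'])
E
```

```text
[-4.13715075 -2.74009765 25.07442713] [449.39066342 139.77830735 137.36556419]
```

View pics/p2.png

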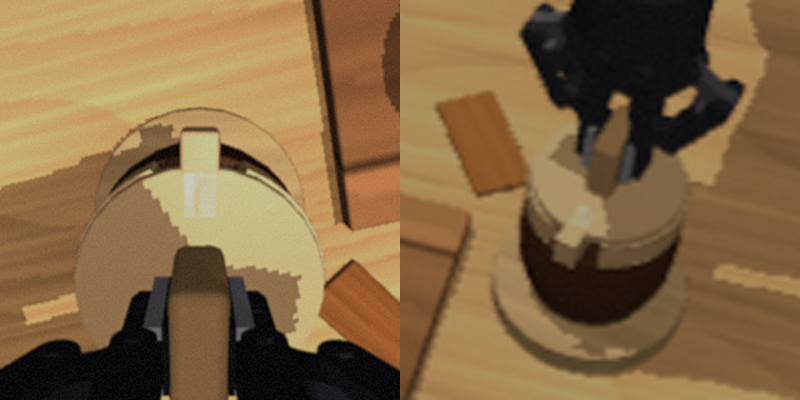

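Contact gave 38 N of vertical force with the tool at 137.4, which is the expected seated height. The picture shows the flange on the rim and the tongue in the gap. Unload, open and back off.

{"name": "carry_out", "arguments": {
  "plan": [
    [1,0,0,0,0,0,0],
    [0.2,0,0,0,0,0,0],
    [-0.2,0,0,0,0,0,0],
    [-0.6,0,0,0,0,0,0],
    [-1,0,0,0,0,0,0],
    [-1,0,0,0,0,0,0]
  ]
}}

```text
clock: 13.3
tool_pos: [449.4, 139.8, 136.1]
tcp_rot: [[0.973, -0.233, 0.004], [-0.233, -0.973, 0.001], [0.003, -0.002, -1.0]]
force: [0.1, -0.0, -0.5]
gripper_width: 1.001
```

{"name": "carry_out", "arguments": {
  "plan": [
    [-1,0,0,-0.01,0,0,0],
    [-1,0,0,-0.02,0,0,0],
    [-1,0,0,-0.03,0,0,0],
    [-1,0,0,-0.03,0,0,0],
    [-1,0,0,-0.03,0,0,0],
    [-1,0,0,-0.02,0,0,0],
    [-1,0,0,0,0,0,0],
    [-1,0,0,0,0,0,0]
  ]
}}

```text
clock: 14.1
tool_pos: [448.1, 139.6, 285.3]
tcp_rot: [[0.973, -0.233, 0.005], [-0.233, -0.973, 0.002], [0.005, -0.003, -1.0]]
force: [0.3, 0.3, -0.7]
gripper_width: 0.998
```

```bash
python3 - <<'E'
from h import *
o=[]
s=ctrl.read_state(); print(s['clock'],s['tool_pos'],s['force'],s['gripper_width'])
for c in ['wrist','scene']:
    im=ctrl.get_image(c); fr=im['frame'].copy()
    a=np.radians(np.arange(0,360,15)); cc=np.array([447.2,140])
    t=np.radians(-13.5); ax=np.array([np.cos(t),np.sin(t)])
    for u,v in to_pix(im,np.r_[np.c_[cc[0]+48*np.cos(a),cc[1]+48*np.sin(a),a*0+128],[[*(cc+60*ax),128],[*cc,172]]]): cv2.circle(fr,(int(u),int(v)),1,(0,0,255),-1)
    u,v=to_pix(im,[[*cc,120]])[0].astype(int); h=55 if c=='scene' else 130
    u0,v0=max(0,u-h),max(0,v-h); o.append(cv2.resize(fr[v0:v0+2*h,u0:u0+2*h,::-1],(400,400),interpolation=cv2.INTER_CUBIC))
cv2.imwrite('pics/p3.png',cv2.hconcat(o))
E
```

```text
14.1 [448.1086146  139.55121999 285.33707115] [ 0.29451049  0.32272728 -0.68065314] 0.997994911013003
```

View pics/p3.png

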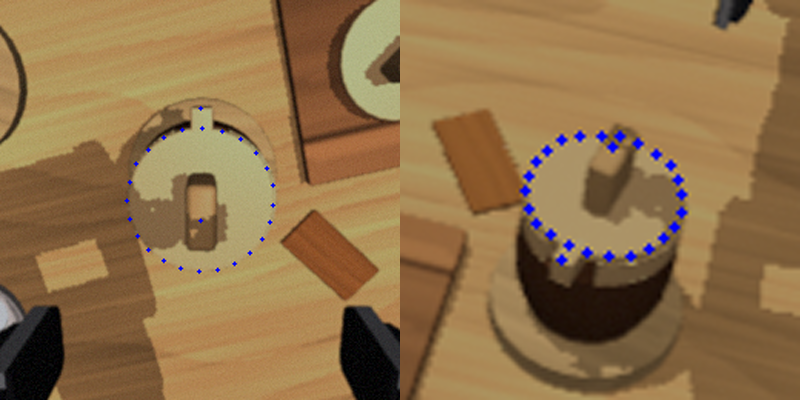

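The lid lies flush on the rim. The predicted seated flange circle and tongue tip (blue dots) coincide with the picture in both views, within about 1–2 mm. The gripper is open and clear, and the force is near zero.

```bash
python3 -c "
from cell import ctrl
print(ctrl.sign_off())"
```

```text
the job is handed in; nothing more can be done
None
```

The large tongued lid is seated on the notched jar with its tongue in the notch, released, and I handed the job in at about 14 s. The hand-in gives no verdict.

- **What I did:** I picked the large tongued lid at the end of the row and left the blue lid and the other two alone. I gripped it by the knob, turned it about 140° so the tongue faced the notch (yaw about -13.5°), lowered it to contact, unloaded, opened the fingers and backed straight up.
- **Last checks:**
  - Under a light push the tool stopped at z about 137.4 mm, where a seated lid should stop it (137.5).
  - After release, the wrist and scene pictures matched the predicted seated flange circle and tongue tip within about 1–2 mm.
  - The gripper was open and about 150 mm higher, with near-zero force.
- **Not smooth:** While I nudged for contact, readings taken after the arm had relaxed still showed only the lid's weight. The contact showed only when I read the force during a push, peaking at 38.4 N on the wrist. The tool drifted about 2 mm in x while this went on, well inside the 15 mm tolerance.

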